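Brush out the portioner's measuring pot between batches

TASK

Put the portioning machine in its cleaning position by throwing its lever into the notch with the blue tag, then take the brush out of its orange jar and, leaving the lever at blue, brush out the steel measuring pot: two strokes right down to the bottom, with the bristles pulled up to the rim after each. Set the brush back down, upright on the bottom of its orange jar, without dropping it in, and only then throw the lever into the notch with the green tag, ready to run. Leave the white beaker, the tubs of nuts and the little sample jar where they are, and the orange jar standing.

Things in the scene. Friction and masses are not known exactly. Their poses are not given: they have to be found in the camera images.
- lever (a joint): angle of the lever about its vertical pivot, rad; 0 = first notch (white tag), the other three notches at 0.45, 0.90 and 1.35; grows as the lever swings counter-clockwise seen from above. A spring detent pulls it into the nearest notch (up to about 6 N at the handle to get past the ridge between notches); it stays in a notch when released
- pivot (a point): point on the lever's vertical pivot axis, on the round grey hub, 70 mm above the table
- lever_grip (a point): middle of the grip part of the lever's handle: an upright black round post, 18 mm diameter, orange cap, 130 mm from the pivot axis, standing free from 30 mm below this point to 26 mm above it; it moves with the lever in a level arc. The flat steel lever arm (16 mm wide) lies beneath it
- lever_pointer (a point): point on the lever's centre line 168 mm from the pivot axis, just past its black pointer tip; it lies over a tag's centre when the lever is in that tag's notch
- tag_blue: blue disc, 24 mm diameter, 3 mm thick, flat on the aluminium index sector beside one of the notches (0.45, 0.90 or 1.35 rad: which one varies): cleaning position. Origin: centre of its underside
- tag_green: green disc, same size, beside another of these notches: run position. Origin: centre of its underside
- tag_red: red disc, same size, beside the remaining one: not used here. Origin: centre of its underside
- pot_in (a point): centre of the inner floor of the measuring pot: an upright open steel cylinder, inside diameter 64 mm, wall 4 mm, 95 mm deep, fixed on the machine in front of a steel drum with a blue cap (its axis 102 mm behind the pot's, its top level with the rim). z up
- pot_rim (a point): centre of the pot's mouth, at rim height, 112 mm above the table
- brush: pot brush, 205 mm long, 140 g, standing upright in its jar at the start: white bristle head 40 mm diameter from 0 to 50 mm, steel rod 8 mm diameter to 130 mm, yellow round handle 20 mm diameter from 130 to 205 mm. Origin: centre of the flat end of the bristle head; z runs up along the handle
- brush_grip (a point): point on the brush axis in the middle of the yellow handle, 165 mm above the brush's origin
- jar: orange round jar for the brush, 58 mm outside diameter, 50 mm inside, 95 mm tall, 600 g, loose on the table. Origin: centre of its underside
- jar_in (a point): centre of the jar's inner floor, 5 mm above its underside; z up
- beaker: white empty beaker, 58 to 66 mm diameter, 85 mm tall, a bystander; origin: centre of underside
- tub_a: open clear tub of nuts, 104 mm diameter, 75 mm tall, a bystander; origin: centre of underside
- tub_b: clear tub of nuts with a flat grey lid, 108 mm diameter, 80 mm tall, a bystander; origin: centre of underside
- sample: small capped sample jar standing on the machine's base, 36 mm diameter, 60 mm tall, a bystander; origin: centre of underside
Not all that is in view belongs to the job. What is shaped like the brush but pink or turquoise is not meant.

How it is judged:
By the outcome, as a careful person would: the job done as asked, in the order asked, and still so for the second after the job is handed in, with the robot touching nothing.
It also fails if it takes over 72 s, if anything falls off the work surface, if the arm or the gripper's body presses on something with over 40 N, if the wrist force passes 120 N, or if a joint passes its speed limit or range.

ROBOT

A 7-joint arm with a two-finger parallel gripper is mounted at the origin on the work surface. World frame = base frame: x ahead of the robot, y to its left, z up, the work surface at z = 0. Lengths are in m, angles in rad, forces in N, time in s.
With the tool pointing down it reaches from about 0.425 to 0.925 m from the base axis. Payload 6.8 kg.
Tool frame: the origin (TCP) lies midway between the tips of the shut fingers; the grasp point (between the pads) lies 19 mm behind it; z points along the fingers, y is the line along which they close (so a half turn about z gives the same grasp; the last joint's range is limited). The gripper opens to 85 mm and grips with 20 to 120 N. Pads are 22 mm wide; open, the fingers measure 114 mm over their backs; the gripper's body (76 mm by 85 mm) begins 54 mm behind the grasp point. The pads swing forward as they close: fully open they stand 13 mm farther back than shut.
Start: joints at [-1.364, 0.477, 0.022, 1.555, -0.011, 1.109, -0.083], TCP at [0.209, 0.642, 0.231] pointing down, gripper open.
Joint ranges: [-2.96, 2.96], [-0.34, 2.1], [-1.41, 1.46], [0.24, 2.44], [-1.37, 4.51], [0.17, 1.92], [-2.96, 2.96]. Speed limits (rad/s): [2.39, 2.39, 3.14, 3.14, 3.14, 3.14, 3.14].

INTERFACE

Orientations are given as a unit quaternion [w, x, y, z].
In Python, from station import bot gives the robot as it stands.
- The arm moves only by the tool jog_arm, never from a script. Its argument "rows" is a list of rows, each an object of numbers: "fingers": the finger opening in mm, from 0 to 85.4; "x", "y", "z": the shift along the tool's x, y, z in mm; "ax", "ay", "az": the turn, a rotation vector about the tool's x, y, z in degrees. A call has exactly 8 rows; each row shifts and turns the commanded pose from where the row before left it, along the tool's axes as they then stand; what a row does not reach is not made up. A row lasts 1/10 s, in which the tool goes at most 50 mm and 8.59 degrees, less where a joint would pass 70% of its speed; a pose out of reach is approached as far as the arm can. A call with a gripper value outside its range is refused whole. The fingers move at their own pace and stop on an object; "force" is the grip in N (left out, the last holds). Time passes only in rows, so rows that do not move let the fingers close, or fill a call up. It gives the time, the measured TCP pose, the force, the opening and the grip force at its end, in the units of the state.
- bot.get_obs(): the state, without advancing time (a new reading comes with each control period).
- bot.read_camera(name): name is "side" or "top"; returns a dict with "pixels" (420x560x3 uint8, red, green, blue), "vertical_fov" (degrees; the focal length in pixels is half the picture's height over the tangent of half this angle, whatever the lens; pixels are square), "cx", "cy" (the principal point, pixels), "world_from_camera" (4x4, takes a point from camera to world coordinates). Camera axes: x right, y down, z forward; pixel columns grow to the right and rows downward; lengths in m; the calibration is good to about 2 mm. A picture is of the moment at which its call begins. There is no depth.
- bot.hand_in(): hands the job in; it is judged then, once.
The state is a dict: "t": time; "q": joint angles; "joint_vel": joint speeds; "joint_torque": joint torques, N m; "eef_pos": TCP position; "tool_rot": TCP orientation; "contact_force": force on the tool from outside, world axes, zero at the start; "torque": the same for the moment, N m; "gripper_width": opening from 0.0 (shut) to 1.0 (fully open); "grasp_force": force on a finger pad.
Only numpy, scipy, OpenCV 4.12 (cv2) and the standard library are available. Lean on these libraries where they do the work, as an engineer would, in place of code of your own. Each camera call takes 0.05 s, during which the arm holds its last target. There are 200 camera calls.

## Working session

There is one attempt and no reset: what is moved stays moved. The work goes in short steps, Python scripts to look and compute and a tool call to move; the robot and the scene stay as the last step left them, time stands still between calls to the robot, and variables do not carry over. Pictures are saved under pics/ and viewed, at most 10 in all, crops included, and the job is handed in when it is done.

Besides the shell and the picture viewer there is one more tool, called after ">>>" by a JSON object that holds its "method" and its "body", one argument or row to a line. jog_arm: Moves the arm, as the interface text tells. Its arguments: {"type":"object","properties":{"rows":{"type":"array","items":{"type":"object","properties":{"fingers":{"type":"number"},"x":{"type":"number"},"y":{"type":"number"},"z":{"type":"number"},"ax":{"type":"number"},"ay":{"type":"number"},"az":{"type":"number"}}}},"force":{"type":"number"}},"required":["rows"]}

```bash
ls; mkdir -p pics
python3 - <<'E'
from station import bot
import cv2,json,numpy as np
o=bot.get_obs();print({k:np.round(v,3).tolist() for k,v in o.items()})
for n in("side","top"):
    c=bot.read_camera(n);cv2.imwrite(f"pics/{n}0.png",cv2.cvtColor(c["pixels"],cv2.COLOR_RGB2BGR))
    print(n,c["vertical_fov"],c["cx"],c["cy"],np.round(c["world_from_camera"],4).tolist())
    np.savez(f"{n}0.npz",**c)
E
```

```text
pics
{'t': 0.0, 'q': [-1.364, 0.478, 0.022, 1.556, -0.012, 1.109, -0.083], 'joint_vel': [0.0, -0.001, -0.001, 0.001, 0.001, -0.001, 0.001], 'joint_torque': [-0.0, -59.643, 1.608, -28.12, 0.012, 0.009, -0.0], 'eef_pos': [0.209, 0.641, 0.23], 'tool_rot': [-0.0, 0.157, 0.988, -0.001], 'contact_force': [-0.207, -0.056, 0.196], 'torque': [0.038, 0.056, -0.031], 'grasp_force': 0.0, 'gripper_width': 1.003}
side 48.646326157041 273.99368637378456 209.18655748615552 [[0.9595, -0.1856, 0.2118, 0.3], [-0.2807, -0.5724, 0.7704, -0.9825], [-0.0217, -0.7987, -0.6013, 0.8287], [0.0, 0.0, 0.0, 1.0]]
top 45.459524463056994 280.2931868655426 214.98803163442383 [[-0.0249, -0.986, 0.165, 0.3364], [-0.9996, 0.0227, -0.0151, -0.0472], [0.0111, -0.1653, -0.9862, 1.4224], [0.0, 0.0, 0.0, 1.0]]
```

View pics/side0.png

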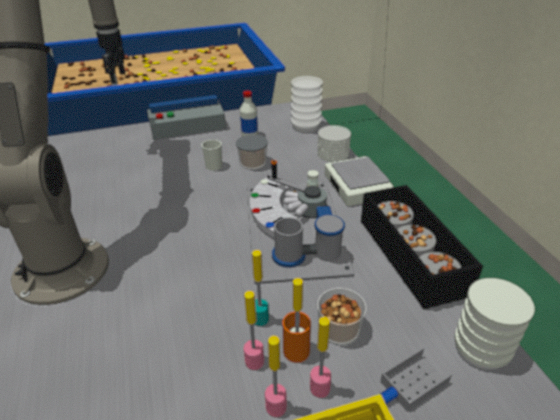

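View pics/top0.png

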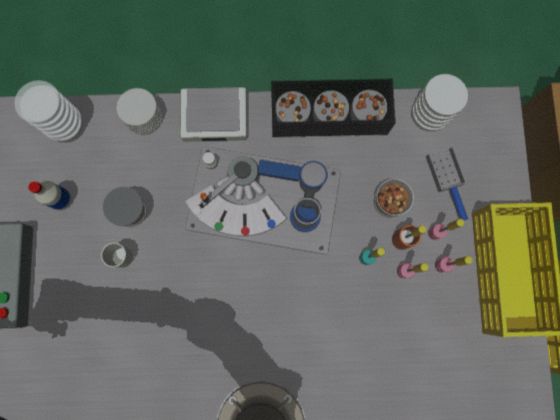

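Side view: the orange jar is at (297,335) with its yellow handle at (297,295). The pot is at (288,235), the drum at (328,235), and the lever's orange cap at (274,163). Top view: the jar is at (406,237) with its handle tip at (421,230), and the pot mouth is at (307,212). The hub is at (242,170) and the lever cap at (204,196). The green, red and blue tags are at (219,226), (245,231) and (271,224), so they sit at 0.45, 0.90 and 1.35.

```bash
cat > h.py <<'E'
import cv2,numpy as np
from station import bot
def load(n):return dict(np.load(n+"0.npz"))
def f(c):return 210/np.tan(np.radians(float(c["vertical_fov"]))/2)
def ray(c,u,v):
    T=c["world_from_camera"];d=T[:3,:3]@np.array([(u-c["cx"])/f(c),(v-c["cy"])/f(c),1]);return T[:3,3],d/np.linalg.norm(d)
def onz(c,u,v,z):
    o,d=ray(c,u,v);return o+d*(z-o[2])/d[2]
def proj(c,p):
    T=c["world_from_camera"];q=T[:3,:3].T@(np.array(p)-T[:3,3]);return f(c)*q[0]/q[2]+c["cx"],f(c)*q[1]/q[2]+c["cy"]
def tri(c1,p1,c2,p2):
    o1,d1=ray(c1,*p1);o2,d2=ray(c2,*p2)
    s=np.linalg.lstsq(np.c_[d1,-d2],o2-o1,rcond=None)[0]
    a,b=o1+s[0]*d1,o2+s[1]*d2;return (a+b)/2,np.linalg.norm(a-b)
def blob(c,lo,hi,near,r=40):
    m=cv2.inRange(cv2.cvtColor(c["pixels"],cv2.COLOR_RGB2HSV),lo,hi)
    n,l,s,ce=cv2.connectedComponentsWithStats(m)
    k=[i for i in range(1,n) if np.hypot(*(ce[i]-near))<r]
    if not k:return None,0,None
    k=max(k,key=lambda i:s[i,4]);return ce[k],s[k,4],s[k,:4]
COL=dict(orange=((5,150,90),(16,255,255)),yellow=((20,140,110),(32,255,255)),blue=((100,150,80),(120,255,255)),green=((60,120,50),(88,255,255)),red=((0,160,90),(4,255,255)))
E
python3 - <<'E'
from h import *
S,T=load("side"),load("top")
for nm,col,ps,pt,r in[("handle","yellow",(297,293),(421,230),8),("jar","orange",(297,337),(406,237),12),("cap","orange",(274,163),(204,196),6),("blue","blue",(269,225),(271,224),7),("green","green",(255,195),(219,226),7),("red","red",(257,211),(245,231),8)]:
    a=blob(S,*COL[col],ps,r);b=blob(T,*COL[col],pt,r)
    print(nm,a,b)
    if a[1] and b[1]:print("   ",*[np.round(x,4) for x in tri(S,a[0],T,b[0])])
def crop(c,x,y,w,h,k):return cv2.resize(c["pixels"][y:y+h,x:x+w],(w*k,h*k),interpolation=cv2.INTER_CUBIC)
A=np.hstack([crop(S,240,150,130,100,3),crop(T,180,140,130+6,100,3)])
B=np.hstack([crop(S,240,240,130,100,3),crop(T,274,150,136,100,3)])
cv2.imwrite("pics/crop.png",np.vstack([A,B])[:,:,::-1]);print(A.shape)
E
```

```text
handle (array([297.40458015, 293.44656489]), np.int32(262), array([293, 278,  10,  34], dtype=int32)) (array([421.76923077, 229.        ]), np.int32(39), array([419, 226,   7,   7], dtype=int32))
    [ 0.4979 -0.4188  0.1831] 0.0043
jar (array([296.0504451 , 337.85459941]), np.int32(1011), array([282, 311,  28,  51], dtype=int32)) (array([410.88571429, 242.31428571]), np.int32(35), array([400, 235,  20,  12], dtype=int32))
    [ 0.486  -0.4244  0.0612] 0.0118
cap (array([273.33333333, 162.26666667]), np.int32(15), array([271, 161,   5,   4], dtype=int32)) (array([203.30769231, 195.84615385]), np.int32(26), array([201, 193,   6,   7], dtype=int32))
    [0.6089 0.1344 0.1269] 0.0
blue (array([269.47826087, 224.30434783]), np.int32(23), array([267, 223,   7,   4], dtype=int32)) (array([271.02941176, 223.32352941]), np.int32(34), array([268, 220,   7,   7], dtype=int32))
    [ 0.5442 -0.042   0.047 ] 0.0012
green (array([254.4, 194.8]), np.int32(15), array([252, 194,   6,   3], dtype=int32)) (array([218.24137931, 225.79310345]), np.int32(29), array([216, 223,   6,   6], dtype=int32))
    [0.5404 0.1044 0.0465] 0.0003
red (array([255.5, 210. ]), np.int32(16), array([253, 209,   6,   3], dtype=int32)) (array([244.6 , 230.44]), np.int32(25), array([242, 228,   6,   6], dtype=int32))
    [0.5253 0.0316 0.0467] 0.0004
(300, 798, 3)
```

View pics/crop.png

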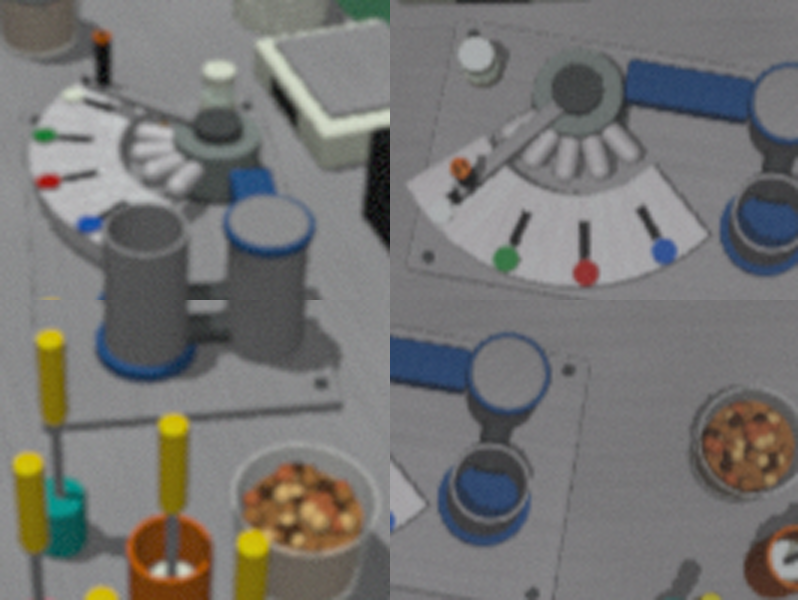

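The crops show the pot mouth at top pixel (307.2,210.7) and side pixel (289,226.3). The drum cap is at top (313.7,174.3) and side (330,224). The jar rim is at side (297,322), and the handle's top end is at side (298,281.7).

Run:
```python
from h import *
from scipy.optimize import least_squares
S,T=load("side"),load("top")
print("pot",onz(T,307.2,210.7,.112),onz(S,289,226.3,.112),tri(T,(307.2,210.7),S,(289,226.3)))
print("drum",onz(T,313.7,174.3,.112),onz(S,330,224,.112))
print("jar side",onz(S,297,322,.095)); print("handle top",onz(S,298,281.7,.21), onz(T,421.8,229,.21),"mid side",onz(S,297.4,293.4,.1725))
tags={1.35:(.5442,-.042),.45:(.5404,.1044),.9:(.5253,.0316)}
def r(p):
    e=[]
    for a,t in tags.items():
        e+=[p[0]+.168*np.cos(p[2]+a)-t[0],p[1]+.168*np.sin(p[2]+a)-t[1]]
    return e
s=least_squares(r,[.69,.03,2.2]);print("pivot,phi0",s.x,np.round(s.fun,4))
for a in(0,.45,.9,1.35):print(a,s.x[0]+.13*np.cos(s.x[2]+a),s.x[1]+.13*np.sin(s.x[2]+a))
print("hub T",onz(T,242,170,.08))
c=T["pixels"][205:265,365:475];cv2.imwrite("pics/jar.png",cv2.resize(c,None,fx=6,fy=6,interpolation=cv2.INTER_CUBIC)[:,:,::-1])
```

```text
pot [ 0.56553338 -0.13892445  0.112     ] [ 0.56777749 -0.14232187  0.112     ] (array([ 0.56734777, -0.13933487,  0.10938684]), np.float64(0.0027073604067869707))
drum [ 0.66448253 -0.15976716  0.112     ] [ 0.66611005 -0.16458657  0.112     ]
jar side [ 0.49737459 -0.41357733  0.095     ]
handle top [ 0.49773885 -0.41533646  0.21      ] [ 0.49648097 -0.41127643  0.21      ] mid side [ 0.49889432 -0.40947085  0.1725    ]
pivot,phi0 [0.69343405 0.03526817 2.26668191] [-0.0002  0.0004 -0.      0.0001  0.0002 -0.0005]
0 0.6100955485803804 0.13504138952520453
0.45 0.5749942268014021 0.0888593026316031
0.9 0.5634749594088189 0.0320069111320568
1.35 0.5778312992980427 -0.024196144349514732
hub T [0.6890266 0.0346629 0.08     ]
```

View pics/jar.png

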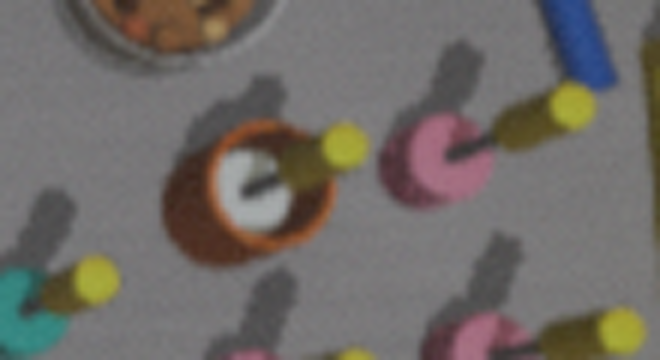

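The close view of the jar shows its rim centre at top pixel (410.3,235.9) and the handle's top end at (422.5,229.5), so the brush is standing upright. I'm moving above the lever post now.

>>> {"method": "jog_arm", "body": {
  "rows": [
    {"x":-20,"y":-13,"fingers":50},
    {"x":-34,"y":-23,"fingers":50},
    {"x":-34,"y":-23,"fingers":50},
    {"x":-34,"y":-23,"fingers":50},
    {"x":-34,"y":-23,"fingers":50},
    {"x":-34,"y":-23,"fingers":50},
    {"x":-34,"y":-23,"fingers":50},
    {"x":-34,"y":-23,"fingers":50}
  ],
  "force": 40
}}

```text
invalid input
```

>>> {"method": "jog_arm", "body": {
  "rows": [
    {"x":-38,"y":-25,"fingers":50},
    {"x":-38,"y":-25,"fingers":50},
    {"x":-38,"y":-25,"fingers":50},
    {"x":-38,"y":-25,"fingers":50},
    {"x":-38,"y":-25,"fingers":50},
    {"x":-38,"y":-25,"fingers":50},
    {"x":-38,"y":-25,"fingers":50},
    {"fingers":50}
  ]
}}

```text
invalid input
```

```bash
cat >> h.py <<'E'
from scipy.spatial.transform import Rotation
def st():
    o=bot.get_obs();q=np.array(o["tool_rot"]);R=Rotation.from_quat(q[[1,2,3,0]])
    print("t %.2f pos %s F %s w %.1f g %.1f"%(o["t"],np.round(o["eef_pos"],4),np.round(o["contact_force"],1),o["gripper_width"]*85.4,o["grasp_force"]),"tilt",np.round(R.as_matrix()[:,2],3),"yaw_y %.1f"%np.degrees(np.arctan2(*R.as_matrix()[[1,0],1])))
    return np.array(o["eef_pos"]),R
def to(*ps):
    p,R=st()
    for q in ps:
        print(np.round(q,4),"shift mm",np.round(R.inv().apply(np.array(q)-p)*1000,1));p=np.array(q)
E
python3 - <<'E'
from h import *
to((.6095,.1347,.23),(.6095,.1347,.086))
S,T=load("side"),load("top")
print("jar T",onz(T,410.3,235.9,.095),"handle top",onz(T,422.5,229.5,.21))
E
```

```text
t 0.10 pos [0.2088 0.6413 0.2304] F [ 0.3 -0.1  0.2] w 85.5 g 0.0 tilt [-0.    -0.002 -1.   ] yaw_y 72.0
[0.6095 0.1347 0.23  ] shift mm [-537.8 -357.7    1.1]
[0.6095 0.1347 0.086 ] shift mm [  0.    0.2 144. ]
jar T [ 0.49378949 -0.41363151  0.095     ] handle top [ 0.49520707 -0.41290686  0.21      ]
```

>>> {"method": "jog_arm", "body": {
  "rows": [
    {"x":-20,"y":-13,"z":0,"ax":0,"ay":0,"az":0,"fingers":50},
    {"x":-34,"y":-23,"z":0,"ax":0,"ay":0,"az":0,"fingers":50},
    {"x":-34,"y":-23,"z":0,"ax":0,"ay":0,"az":0,"fingers":50},
    {"x":-34,"y":-23,"z":0,"ax":0,"ay":0,"az":0,"fingers":50},
    {"x":-34,"y":-23,"z":0,"ax":0,"ay":0,"az":0,"fingers":50},
    {"x":-34,"y":-23,"z":0,"ax":0,"ay":0,"az":0,"fingers":50},
    {"x":-34,"y":-23,"z":0,"ax":0,"ay":0,"az":0,"fingers":50},
    {"x":-34,"y":-23,"z":0,"ax":0,"ay":0,"az":0,"fingers":50}
  ],
  "force": 40
}}

```text
t: 0.9
eef_pos: [0.4011, 0.3948, 0.231]
tool_rot: [-0.0, 0.157, 0.988, -0.0]
contact_force: [1.5, -0.3, 0.1]
gripper_width: 0.586
grasp_force: 0.0
```

>>> {"method": "jog_arm", "body": {
  "rows": [
    {"x":-40,"y":-26,"z":0,"ax":0,"ay":0,"az":0,"fingers":50},
    {"x":-40,"y":-26,"z":0,"ax":0,"ay":0,"az":0,"fingers":50},
    {"x":-40,"y":-26,"z":0,"ax":0,"ay":0,"az":0,"fingers":50},
    {"x":-40,"y":-26,"z":0,"ax":0,"ay":0,"az":0,"fingers":50},
    {"x":-40,"y":-26,"z":0,"ax":0,"ay":0,"az":0,"fingers":50},
    {"x":-40,"y":-26,"z":0,"ax":0,"ay":0,"az":0,"fingers":50},
    {"x":-40,"y":-28,"z":0,"ax":0,"ay":0,"az":0,"fingers":50},
    {"x":0,"y":0,"z":0,"ax":0,"ay":0,"az":0,"fingers":50}
  ],
  "force": 40
}}

```text
t: 1.7
eef_pos: [0.6131, 0.1259, 0.2311]
tool_rot: [0.001, 0.162, 0.987, -0.002]
contact_force: [0.3, -0.2, 0.8]
gripper_width: 0.589
grasp_force: 0.0
```

Run:
```python
from h import *
to((.6095,.1347,.23),(.6095,.1347,.086))
```

```text
t 1.70 pos [0.6131 0.1259 0.2311] F [ 0.3 -0.2  0.8] w 50.3 g 0.0 tilt [ 0.002 -0.005 -1.   ] yaw_y 71.3
[0.6095 0.1347 0.23  ] shift mm [6.2 7.2 1.1]
[0.6095 0.1347 0.086 ] shift mm [  0.5   0.6 144. ]
```

>>> {"method": "jog_arm", "body": {
  "rows": [
    {"x":0,"y":0,"z":20,"ax":0,"ay":0,"az":0,"fingers":50},
    {"x":0,"y":0,"z":25,"ax":0,"ay":0,"az":0,"fingers":50},
    {"x":0,"y":0,"z":15,"ax":0,"ay":0,"az":0,"fingers":50},
    {"x":0,"y":0,"z":10,"ax":0,"ay":0,"az":0,"fingers":50},
    {"x":0,"y":0,"z":0,"ax":0,"ay":0,"az":0,"fingers":50},
    {"x":0,"y":0,"z":0,"ax":0,"ay":0,"az":0,"fingers":50},
    {"x":0,"y":0,"z":0,"ax":0,"ay":0,"az":0,"fingers":50},
    {"x":0,"y":0,"z":0,"ax":0,"ay":0,"az":0,"fingers":50}
  ],
  "force": 40
}}

```text
t: 2.5
eef_pos: [0.6103, 0.135, 0.1623]
tool_rot: [0.001, 0.157, 0.988, 0.0]
contact_force: [-0.3, 0.7, -0.3]
gripper_width: 0.583
grasp_force: 0.0
```

Run:
```python
from h import *
to((.6095,.1347,.086))
```

```text
t 2.50 pos [0.6103 0.135  0.1623] F [-0.3  0.7 -0.3] w 49.8 g 0.0 tilt [ 0.002  0.001 -1.   ] yaw_y 72.0
[0.6095 0.1347 0.086 ] shift mm [ 0.7 -0.6 76.3]
```

>>> {"method": "jog_arm", "body": {
  "rows": [
    {"x":0,"y":0,"z":25,"ax":0,"ay":0,"az":0,"fingers":50},
    {"x":0,"y":0,"z":25,"ax":0,"ay":0,"az":0,"fingers":50},
    {"x":0,"y":0,"z":16,"ax":0,"ay":0,"az":0,"fingers":50},
    {"x":0,"y":0,"z":10,"ax":0,"ay":0,"az":0,"fingers":50},
    {"x":0,"y":0,"z":0,"ax":0,"ay":0,"az":0,"fingers":50},
    {"x":0,"y":0,"z":0,"ax":0,"ay":0,"az":0,"fingers":10},
    {"x":0,"y":0,"z":0,"ax":0,"ay":0,"az":0,"fingers":10},
    {"x":0,"y":0,"z":0,"ax":0,"ay":0,"az":0,"fingers":10}
  ],
  "force": 40
}}

```text
t: 3.3
eef_pos: [0.6108, 0.1357, 0.0866]
tool_rot: [0.001, 0.156, 0.988, 0.001]
contact_force: [2.3, 1.0, 1.7]
gripper_width: 0.197
grasp_force: 39.4
```

Run:
```python
from h import *
P=np.array([.6934,.0353]);p,R=st()
g=lambda a:np.r_[P+.13*np.array([np.cos(2.2667+a),np.sin(2.2667+a)]),.086]
to(*[g(a) for a in np.linspace(0,1.35,13)])
```

```text
t 3.30 pos [0.6108 0.1357 0.0866] F [2.3 1.  1.7] w 16.8 g 39.4 tilt [ 0.003  0.001 -1.   ] yaw_y 72.0
t 3.30 pos [0.6108 0.1357 0.0866] F [2.3 1.  1.7] w 16.8 g 39.4 tilt [ 0.003  0.001 -1.   ] yaw_y 72.0
[0.6101 0.1351 0.086 ] shift mm [ 0.5 -0.9  0.5]
[0.5994 0.1251 0.086 ] shift mm [  7.1 -12.8  -0. ]
[0.5899 0.114  0.086 ] shift mm [  5.6 -13.5  -0. ]
[0.5817 0.1018 0.086 ] shift mm [  4.  -14.1  -0. ]
[0.575  0.0889 0.086 ] shift mm [  2.4 -14.4  -0. ]
[0.5697 0.0753 0.086 ] shift mm [  0.8 -14.6  -0. ]
[0.566  0.0611 0.086 ] shift mm [ -0.8 -14.6  -0. ]
[0.5639 0.0466 0.086 ] shift mm [ -2.5 -14.4  -0. ]
[0.5634 0.032  0.086 ] shift mm [ -4.1 -14.   -0. ]
[0.5646 0.0175 0.086 ] shift mm [ -5.6 -13.5  -0. ]
[0.5674 0.0031 0.086 ] shift mm [ -7.1 -12.8  -0. ]
[ 0.5719 -0.0108  0.086 ] shift mm [ -8.5 -11.9  -0. ]
[ 0.5778 -0.0242  0.086 ] shift mm [ -9.8 -10.9  -0. ]
```

>>> {"method": "jog_arm", "body": {
  "rows": [
    {"x":7,"y":-13,"z":0,"ax":0,"ay":0,"az":0,"fingers":10},
    {"x":5.5,"y":-13.5,"z":0,"ax":0,"ay":0,"az":0,"fingers":10},
    {"x":4,"y":-14,"z":0,"ax":0,"ay":0,"az":0,"fingers":10},
    {"x":2.5,"y":-14.5,"z":0,"ax":0,"ay":0,"az":0,"fingers":10},
    {"x":1,"y":-14.5,"z":0,"ax":0,"ay":0,"az":0,"fingers":10},
    {"x":-1,"y":-14.5,"z":0,"ax":0,"ay":0,"az":0,"fingers":10},
    {"x":-2.5,"y":-14.5,"z":0,"ax":0,"ay":0,"az":0,"fingers":10},
    {"x":-4,"y":-14,"z":0,"ax":0,"ay":0,"az":0,"fingers":10}
  ],
  "force": 40
}}

```text
t: 4.1
eef_pos: [0.5632, 0.0317, 0.0862]
tool_rot: [0.001, 0.156, 0.988, 0.0]
contact_force: [-4.8, 8.3, 5.9]
gripper_width: 0.202
grasp_force: 41.4
```

>>> {"method": "jog_arm", "body": {
  "rows": [
    {"x":-5.5,"y":-13.5,"z":0,"ax":0,"ay":0,"az":0,"fingers":10},
    {"x":-7,"y":-13,"z":0,"ax":0,"ay":0,"az":0,"fingers":10},
    {"x":-8.5,"y":-12,"z":0,"ax":0,"ay":0,"az":0,"fingers":10},
    {"x":-10,"y":-11,"z":0,"ax":0,"ay":0,"az":0,"fingers":10},
    {"x":0,"y":0,"z":0,"ax":0,"ay":0,"az":0,"fingers":10},
    {"x":0,"y":0,"z":0,"ax":0,"ay":0,"az":0,"fingers":10},
    {"x":0,"y":0,"z":0,"ax":0,"ay":0,"az":0,"fingers":10},
    {"x":0,"y":0,"z":0,"ax":0,"ay":0,"az":0,"fingers":10}
  ],
  "force": 40
}}

```text
t: 4.9
eef_pos: [0.5778, -0.0258, 0.086]
tool_rot: [0.001, 0.158, 0.987, 0.0]
contact_force: [-1.4, 0.1, 8.0]
gripper_width: 0.2
grasp_force: 41.6
```

Run:
```python
from h import *
to((.5778,-.0242,.086));p=bot.get_obs()["eef_pos"];print("lever",np.arctan2(p[1]-.0353,p[0]-.6934)%6.2832-2.2667,np.hypot(p[0]-.6934,p[1]-.0353))
```

```text
t 4.90 pos [ 0.5778 -0.0258  0.086 ] F [-1.4  0.1  8. ] w 17.1 g 41.6 tilt [ 0.001 -0.    -1.   ] yaw_y 71.8
[ 0.5778 -0.0242  0.086 ] shift mm [0.5 1.5 0. ]
lever 1.3609128560647958 0.13071113737705903
```

>>> {"method": "jog_arm", "body": {
  "rows": [
    {"x":0,"y":0,"z":0,"ax":0,"ay":0,"az":0,"fingers":45},
    {"x":0,"y":0,"z":0,"ax":0,"ay":0,"az":0,"fingers":45},
    {"x":0,"y":0,"z":0,"ax":0,"ay":0,"az":0,"fingers":45},
    {"x":0,"y":0,"z":-20,"ax":0,"ay":0,"az":0,"fingers":45},
    {"x":0,"y":0,"z":-40,"ax":0,"ay":0,"az":0,"fingers":45},
    {"x":0,"y":0,"z":-40,"ax":0,"ay":0,"az":0,"fingers":45},
    {"x":0,"y":0,"z":-40,"ax":0,"ay":0,"az":0,"fingers":45},
    {"x":0,"y":0,"z":-20,"ax":0,"ay":0,"az":0,"fingers":45}
  ],
  "force": 40
}}

```text
t: 5.7
eef_pos: [0.5785, -0.0254, 0.2488]
tool_rot: [0.002, 0.157, 0.988, 0.0]
contact_force: [-0.1, 0.8, -0.4]
gripper_width: 0.53
grasp_force: 0.0
```

>>> {"method": "jog_arm", "body": {
  "rows": [
    {"x":-2,"y":-20,"z":0,"ax":0,"ay":0,"az":0,"fingers":45},
    {"x":-5,"y":-40,"z":0,"ax":0,"ay":0,"az":0,"fingers":45},
    {"x":-5,"y":-45,"z":0,"ax":0,"ay":0,"az":0,"fingers":45},
    {"x":-5,"y":-45,"z":0,"ax":0,"ay":0,"az":0,"fingers":45},
    {"x":-5,"y":-45,"z":0,"ax":0,"ay":0,"az":0,"fingers":45},
    {"x":-5,"y":-45,"z":0,"ax":0,"ay":0,"az":0,"fingers":45},
    {"x":-5,"y":-45,"z":0,"ax":0,"ay":0,"az":0,"fingers":45},
    {"x":-5,"y":-45,"z":0,"ax":0,"ay":0,"az":0,"fingers":45}
  ],
  "force": 40
}}

```text
t: 6.5
eef_pos: [0.5093, -0.352, 0.2451]
tool_rot: [-0.0, 0.157, 0.988, -0.0]
contact_force: [1.1, -1.0, -0.3]
gripper_width: 0.525
grasp_force: 0.0
```

>>> {"method": "jog_arm", "body": {
  "rows": [
    {"x":-4,"y":-40,"z":0,"ax":0,"ay":0,"az":0,"fingers":45},
    {"x":-2,"y":-22,"z":0,"ax":0,"ay":0,"az":0,"fingers":45},
    {"x":0,"y":0,"z":0,"ax":0,"ay":0,"az":0,"fingers":45},
    {"x":0,"y":0,"z":0,"ax":0,"ay":0,"az":0,"fingers":45},
    {"x":0,"y":0,"z":0,"ax":0,"ay":0,"az":0,"fingers":45},
    {"x":0,"y":0,"z":0,"ax":0,"ay":0,"az":0,"fingers":45},
    {"x":0,"y":0,"z":0,"ax":0,"ay":0,"az":0,"fingers":45},
    {"x":0,"y":0,"z":0,"ax":0,"ay":0,"az":0,"fingers":45}
  ],
  "force": 40
}}

```text
t: 7.3
eef_pos: [0.497, -0.4103, 0.2454]
tool_rot: [0.0, 0.156, 0.988, 0.0]
contact_force: [-0.4, 0.6, 0.1]
gripper_width: 0.522
grasp_force: 0.0
```

Run:
```python
from h import *
to((.497,-.412,.151))
ims=[bot.read_camera(n)["pixels"] for n in("side","top")]
A=cv2.resize(ims[0][120:420,170:370],(400,600));B=cv2.resize(ims[1][130:330,180:480],(390,260))
v=np.zeros((600,800,3),np.uint8);v[:,:400]=A;v[:260,400:790]=B;cv2.imwrite("pics/a.png",v[:,:,::-1])
```

```text
t 7.30 pos [ 0.497  -0.4103  0.2454] F [-0.4  0.6  0.1] w 44.6 g 0.0 tilt [ 0.  0. -1.] yaw_y 72.0
[ 0.497 -0.412  0.151] shift mm [-0.5 -1.7 94.4]
```

View pics/a.png

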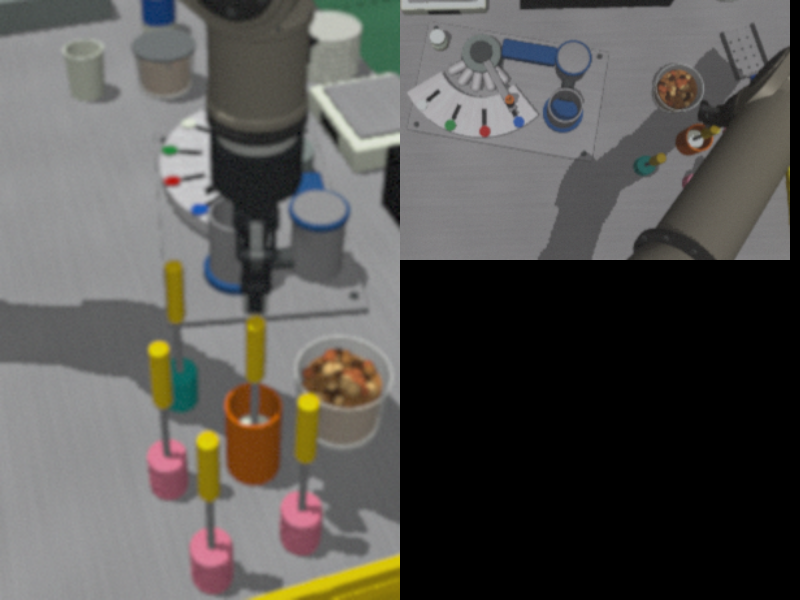

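The side view shows the fingers right above the yellow handle at (255,320–380), and the top view shows the lever pointing at the blue tag.

>>> {"method": "jog_arm", "body": {
  "rows": [
    {"x":0,"y":-1.5,"z":20,"ax":0,"ay":0,"az":0,"fingers":45},
    {"x":0,"y":0,"z":30,"ax":0,"ay":0,"az":0,"fingers":45},
    {"x":0,"y":0,"z":30,"ax":0,"ay":0,"az":0,"fingers":45},
    {"x":0,"y":0,"z":14,"ax":0,"ay":0,"az":0,"fingers":45},
    {"x":0,"y":0,"z":0,"ax":0,"ay":0,"az":0,"fingers":45},
    {"x":0,"y":0,"z":0,"ax":0,"ay":0,"az":0,"fingers":35},
    {"x":0,"y":0,"z":0,"ax":0,"ay":0,"az":0,"fingers":25},
    {"x":0,"y":0,"z":0,"ax":0,"ay":0,"az":0,"fingers":15}
  ],
  "force": 40
}}

```text
t: 8.2
eef_pos: [0.4973, -0.4127, 0.1531]
tool_rot: [0.001, 0.157, 0.988, -0.0]
contact_force: [-0.3, 2.1, 4.4]
gripper_width: 0.222
grasp_force: 38.9
```

>>> {"method": "jog_arm", "body": {
  "rows": [
    {"x":0,"y":0,"z":0,"ax":0,"ay":0,"az":0,"fingers":12},
    {"x":0,"y":0,"z":0,"ax":0,"ay":0,"az":0,"fingers":12},
    {"x":0,"y":0,"z":0,"ax":0,"ay":0,"az":0,"fingers":12},
    {"x":0,"y":0,"z":-3,"ax":0,"ay":0,"az":0,"fingers":12},
    {"x":0,"y":0,"z":-5,"ax":0,"ay":0,"az":0,"fingers":12},
    {"x":0,"y":0,"z":-5,"ax":0,"ay":0,"az":0,"fingers":12},
    {"x":0,"y":0,"z":-7,"ax":0,"ay":0,"az":0,"fingers":12},
    {"x":0,"y":0,"z":0,"ax":0,"ay":0,"az":0,"fingers":12}
  ],
  "force": 60
}}

```text
t: 9.0
eef_pos: [0.4966, -0.413, 0.1725]
tool_rot: [0.001, 0.157, 0.988, -0.0]
contact_force: [1.2, 0.7, -1.0]
gripper_width: 0.221
grasp_force: 58.5
```

Run:
```python
from h import *
st()
ims=[bot.read_camera(n)["pixels"] for n in("side","top")]
A=cv2.resize(ims[0][240:390,230:370],(560,600));cv2.imwrite("pics/b.png",A[:,:,::-1])
```

```text
t 9.00 pos [ 0.4966 -0.413   0.1725] F [ 1.2  0.7 -1. ] w 18.9 g 58.5 tilt [ 0.002 -0.001 -1.   ] yaw_y 71.9
```

View pics/b.png

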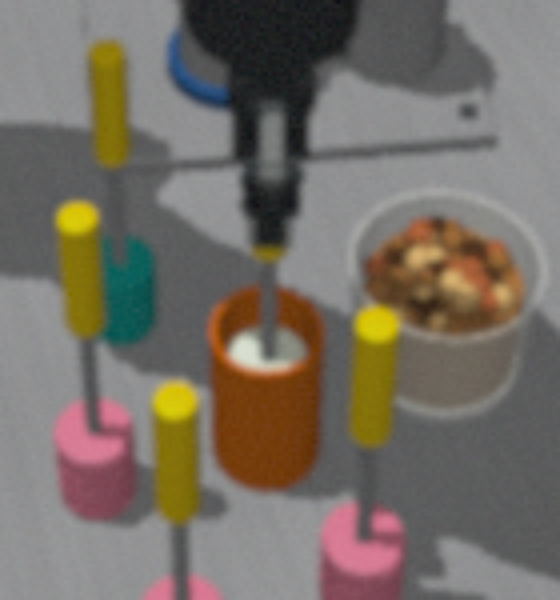

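The brush is held, with the fingers on the handle. It is lifting inside the orange jar, which is still standing.

>>> {"method": "jog_arm", "body": {
  "rows": [
    {"x":0,"y":0,"z":-8,"ax":0,"ay":0,"az":0,"fingers":12},
    {"x":0,"y":0,"z":-15,"ax":0,"ay":0,"az":0,"fingers":12},
    {"x":0,"y":0,"z":-20,"ax":0,"ay":0,"az":0,"fingers":12},
    {"x":0,"y":0,"z":-20,"ax":0,"ay":0,"az":0,"fingers":12},
    {"x":0,"y":0,"z":-20,"ax":0,"ay":0,"az":0,"fingers":12},
    {"x":0,"y":0,"z":-20,"ax":0,"ay":0,"az":0,"fingers":12},
    {"x":0,"y":0,"z":-15,"ax":0,"ay":0,"az":0,"fingers":12},
    {"x":0,"y":0,"z":-7,"ax":0,"ay":0,"az":0,"fingers":12}
  ],
  "force": 60
}}

```text
t: 9.9
eef_pos: [0.4966, -0.413, 0.2988]
tool_rot: [0.001, 0.157, 0.988, -0.001]
contact_force: [-0.3, 0.1, -1.3]
gripper_width: 0.218
grasp_force: 58.6
```

>>> {"method": "jog_arm", "body": {
  "rows": [
    {"x":1.5,"y":10,"z":0,"ax":0,"ay":0,"az":0,"fingers":12},
    {"x":1.5,"y":20,"z":0,"ax":0,"ay":0,"az":0,"fingers":12},
    {"x":1.5,"y":28,"z":0,"ax":0,"ay":0,"az":0,"fingers":12},
    {"x":1.5,"y":28,"z":0,"ax":0,"ay":0,"az":0,"fingers":12},
    {"x":1.5,"y":28,"z":0,"ax":0,"ay":0,"az":0,"fingers":12},
    {"x":1.5,"y":28,"z":0,"ax":0,"ay":0,"az":0,"fingers":12},
    {"x":1.5,"y":28,"z":0,"ax":0,"ay":0,"az":0,"fingers":12},
    {"x":1.5,"y":28,"z":0,"ax":0,"ay":0,"az":0,"fingers":12}
  ],
  "force": 60
}}

```text
t: 10.7
eef_pos: [0.5456, -0.2181, 0.2951]
tool_rot: [-0.001, 0.156, 0.988, 0.0]
contact_force: [0.7, -0.1, -1.6]
gripper_width: 0.218
grasp_force: 58.6
```

>>> {"method": "jog_arm", "body": {
  "rows": [
    {"x":1.5,"y":28,"z":0,"ax":0,"ay":0,"az":0,"fingers":12},
    {"x":1.5,"y":28,"z":0,"ax":0,"ay":0,"az":0,"fingers":12},
    {"x":1.5,"y":18,"z":0,"ax":0,"ay":0,"az":0,"fingers":12},
    {"x":1.5,"y":9,"z":0,"ax":0,"ay":0,"az":0,"fingers":12},
    {"x":0,"y":0,"z":0,"ax":0,"ay":0,"az":0,"fingers":12},
    {"x":0,"y":0,"z":0,"ax":0,"ay":0,"az":0,"fingers":12},
    {"x":0,"y":0,"z":0,"ax":0,"ay":0,"az":0,"fingers":12},
    {"x":0,"y":0,"z":0,"ax":0,"ay":0,"az":0,"fingers":12}
  ],
  "force": 60
}}

```text
t: 11.5
eef_pos: [0.5657, -0.1409, 0.2963]
tool_rot: [-0.0, 0.158, 0.987, -0.0]
contact_force: [-0.7, -0.0, -0.9]
gripper_width: 0.216
grasp_force: 58.6
```

Run:
```python
from h import *
to((.5665,-.1402,.298))
im=bot.read_camera("side");print("head bottom pred px",proj(im,(.5665,-.14,.15)),"rim",proj(im,(.5665,-.1402,.112)));im2=bot.read_camera("top")["pixels"]
A=cv2.resize(im["pixels"][120:270,220:320],(400,600));B=cv2.resize(im2[150:250,260:360],(400,400))
v=np.zeros((600,800,3),np.uint8);v[:,:400]=A;v[:400,400:]=B;cv2.imwrite("pics/c.png",v[:,:,::-1])
```

```text
t 11.50 pos [ 0.5657 -0.1409  0.2963] F [-0.7 -0.  -0.9] w 18.5 g 58.6 tilt [-0. -0. -1.] yaw_y 71.8
[ 0.5665 -0.1402  0.298 ] shift mm [-0.5  0.9 -1.7]
head bottom pred px (np.float64(288.15958089433656), np.float64(213.5106742345201)) rim (np.float64(288.2372841651845), np.float64(225.87979788166754))
```

View pics/c.png

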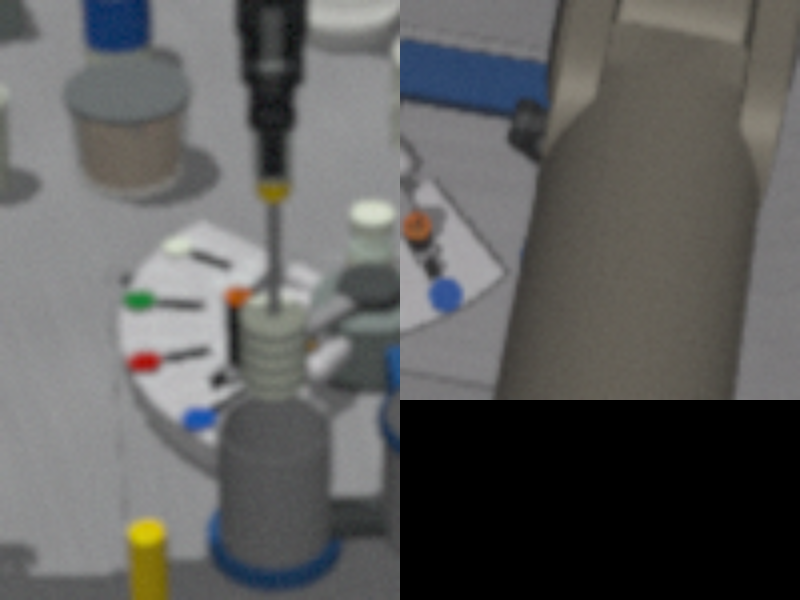

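The brush hangs upright, with the bristle end centred over the pot mouth at side-crop (273,400). The lever is at blue.

>>> {"method": "jog_arm", "body": {
  "rows": [
    {"x":0,"y":0,"z":8,"ax":0,"ay":0,"az":0,"fingers":12},
    {"x":0,"y":0,"z":16,"ax":0,"ay":0,"az":0,"fingers":12},
    {"x":0,"y":0,"z":20,"ax":0,"ay":0,"az":0,"fingers":12},
    {"x":0,"y":0,"z":20,"ax":0,"ay":0,"az":0,"fingers":12},
    {"x":0,"y":0,"z":20,"ax":0,"ay":0,"az":0,"fingers":12},
    {"x":0,"y":0,"z":20,"ax":0,"ay":0,"az":0,"fingers":12},
    {"x":0,"y":0,"z":14,"ax":0,"ay":0,"az":0,"fingers":12},
    {"x":0,"y":0,"z":6,"ax":0,"ay":0,"az":0,"fingers":12}
  ],
  "force": 60
}}

```text
t: 12.4
eef_pos: [0.5651, -0.1395, 0.1705]
tool_rot: [-0.001, 0.157, 0.988, -0.0]
contact_force: [-0.3, -0.1, -1.3]
gripper_width: 0.217
grasp_force: 58.6
```

>>> {"method": "jog_arm", "body": {
  "rows": [
    {"x":0,"y":0,"z":0,"ax":0,"ay":0,"az":0,"fingers":12},
    {"x":0,"y":0,"z":0,"ax":0,"ay":0,"az":0,"fingers":12},
    {"x":0,"y":0,"z":2,"ax":0,"ay":0,"az":0,"fingers":12},
    {"x":0,"y":0,"z":2,"ax":0,"ay":0,"az":0,"fingers":12},
    {"x":0,"y":0,"z":2,"ax":0,"ay":0,"az":0,"fingers":12},
    {"x":0,"y":0,"z":0,"ax":0,"ay":0,"az":0,"fingers":12},
    {"x":0,"y":0,"z":0,"ax":0,"ay":0,"az":0,"fingers":12},
    {"x":0,"y":0,"z":0,"ax":0,"ay":0,"az":0,"fingers":12}
  ],
  "force": 60
}}

```text
t: 13.2
eef_pos: [0.5661, -0.1397, 0.1664]
tool_rot: [0.0, 0.157, 0.988, 0.0]
contact_force: [-0.7, -0.1, -1.7]
gripper_width: 0.213
grasp_force: 58.6
```

>>> {"method": "jog_arm", "body": {
  "rows": [
    {"x":0,"y":0,"z":1,"ax":0,"ay":0,"az":0,"fingers":12},
    {"x":0,"y":0,"z":0,"ax":0,"ay":0,"az":0,"fingers":12},
    {"x":0,"y":0,"z":1,"ax":0,"ay":0,"az":0,"fingers":12},
    {"x":0,"y":0,"z":0,"ax":0,"ay":0,"az":0,"fingers":12},
    {"x":0,"y":0,"z":1,"ax":0,"ay":0,"az":0,"fingers":12},
    {"x":0,"y":0,"z":0,"ax":0,"ay":0,"az":0,"fingers":12},
    {"x":0,"y":0,"z":0,"ax":0,"ay":0,"az":0,"fingers":12},
    {"x":0,"y":0,"z":0,"ax":0,"ay":0,"az":0,"fingers":12}
  ],
  "force": 60
}}

```text
t: 14.0
eef_pos: [0.567, -0.1398, 0.165]
tool_rot: [0.001, 0.157, 0.988, 0.0]
contact_force: [-1.8, -0.1, 12.0]
gripper_width: 0.214
grasp_force: 60.2
```

>>> {"method": "jog_arm", "body": {
  "rows": [
    {"x":0,"y":0,"z":-8,"ax":0,"ay":0,"az":0,"fingers":12},
    {"x":0,"y":0,"z":-15,"ax":0,"ay":0,"az":0,"fingers":12},
    {"x":0,"y":0,"z":-18,"ax":0,"ay":0,"az":0,"fingers":12},
    {"x":0,"y":0,"z":-18,"ax":0,"ay":0,"az":0,"fingers":12},
    {"x":0,"y":0,"z":-18,"ax":0,"ay":0,"az":0,"fingers":12},
    {"x":0,"y":0,"z":-15,"ax":0,"ay":0,"az":0,"fingers":12},
    {"x":0,"y":0,"z":-10,"ax":0,"ay":0,"az":0,"fingers":12},
    {"x":0,"y":0,"z":-5,"ax":0,"ay":0,"az":0,"fingers":12}
  ],
  "force": 60
}}

```text
t: 14.8
eef_pos: [0.5663, -0.1397, 0.2711]
tool_rot: [0.0, 0.157, 0.988, 0.0]
contact_force: [0.7, -0.3, -0.7]
gripper_width: 0.22
grasp_force: 58.8
```

>>> {"method": "jog_arm", "body": {
  "rows": [
    {"x":0,"y":0,"z":0,"ax":0,"ay":0,"az":0,"fingers":12},
    {"x":0,"y":0,"z":0,"ax":0,"ay":0,"az":0,"fingers":12},
    {"x":0,"y":0,"z":0,"ax":0,"ay":0,"az":0,"fingers":12},
    {"x":0,"y":0,"z":8,"ax":0,"ay":0,"az":0,"fingers":12},
    {"x":0,"y":0,"z":15,"ax":0,"ay":0,"az":0,"fingers":12},
    {"x":0,"y":0,"z":18,"ax":0,"ay":0,"az":0,"fingers":12},
    {"x":0,"y":0,"z":18,"ax":0,"ay":0,"az":0,"fingers":12},
    {"x":0,"y":0,"z":18,"ax":0,"ay":0,"az":0,"fingers":12}
  ],
  "force": 60
}}

```text
t: 15.6
eef_pos: [0.5656, -0.1395, 0.1916]
tool_rot: [-0.001, 0.157, 0.988, -0.0]
contact_force: [0.7, 0.6, -1.8]
gripper_width: 0.22
grasp_force: 58.8
```

>>> {"method": "jog_arm", "body": {
  "rows": [
    {"x":0,"y":0,"z":12,"ax":0,"ay":0,"az":0,"fingers":12},
    {"x":0,"y":0,"z":8,"ax":0,"ay":0,"az":0,"fingers":12},
    {"x":0,"y":0,"z":4,"ax":0,"ay":0,"az":0,"fingers":12},
    {"x":0,"y":0,"z":2,"ax":0,"ay":0,"az":0,"fingers":12},
    {"x":0,"y":0,"z":1,"ax":0,"ay":0,"az":0,"fingers":12},
    {"x":0,"y":0,"z":1,"ax":0,"ay":0,"az":0,"fingers":12},
    {"x":0,"y":0,"z":1,"ax":0,"ay":0,"az":0,"fingers":12},
    {"x":0,"y":0,"z":0,"ax":0,"ay":0,"az":0,"fingers":12}
  ],
  "force": 60
}}

```text
t: 16.4
eef_pos: [0.5666, -0.1397, 0.1651]
tool_rot: [0.001, 0.157, 0.988, 0.0]
contact_force: [-1.1, 1.1, 3.0]
gripper_width: 0.216
grasp_force: 59.3
```

>>> {"method": "jog_arm", "body": {
  "rows": [
    {"x":0,"y":0,"z":1,"ax":0,"ay":0,"az":0,"fingers":12},
    {"x":0,"y":0,"z":0,"ax":0,"ay":0,"az":0,"fingers":12},
    {"x":0,"y":0,"z":-8,"ax":0,"ay":0,"az":0,"fingers":12},
    {"x":0,"y":0,"z":-15,"ax":0,"ay":0,"az":0,"fingers":12},
    {"x":0,"y":0,"z":-20,"ax":0,"ay":0,"az":0,"fingers":12},
    {"x":0,"y":0,"z":-20,"ax":0,"ay":0,"az":0,"fingers":12},
    {"x":0,"y":0,"z":-20,"ax":0,"ay":0,"az":0,"fingers":12},
    {"x":0,"y":0,"z":-14,"ax":0,"ay":0,"az":0,"fingers":12}
  ],
  "force": 60
}}

```text
t: 17.2
eef_pos: [0.5663, -0.1397, 0.2618]
tool_rot: [0.001, 0.157, 0.988, 0.0]
contact_force: [1.0, -1.0, -1.4]
gripper_width: 0.217
grasp_force: 58.7
```

>>> {"method": "jog_arm", "body": {
  "rows": [
    {"x":0,"y":0,"z":-10,"ax":0,"ay":0,"az":0,"fingers":12},
    {"x":0,"y":0,"z":0,"ax":0,"ay":0,"az":0,"fingers":12},
    {"x":0,"y":0,"z":0,"ax":0,"ay":0,"az":0,"fingers":12},
    {"x":0,"y":0,"z":-10,"ax":0,"ay":0,"az":0,"fingers":12},
    {"x":0,"y":0,"z":-12,"ax":0,"ay":0,"az":0,"fingers":12},
    {"x":0,"y":0,"z":-6,"ax":0,"ay":0,"az":0,"fingers":12},
    {"x":0,"y":0,"z":0,"ax":0,"ay":0,"az":0,"fingers":12},
    {"x":0,"y":0,"z":0,"ax":0,"ay":0,"az":0,"fingers":12}
  ],
  "force": 60
}}

```text
t: 18.0
eef_pos: [0.5661, -0.1396, 0.2984]
tool_rot: [0.0, 0.157, 0.988, 0.0]
contact_force: [-0.3, 0.6, -1.5]
gripper_width: 0.219
grasp_force: 58.7
```

>>> {"method": "jog_arm", "body": {
  "rows": [
    {"x":-1.5,"y":-10,"z":0,"ax":0,"ay":0,"az":0,"fingers":12},
    {"x":-1.5,"y":-20,"z":0,"ax":0,"ay":0,"az":0,"fingers":12},
    {"x":-1.5,"y":-28,"z":0,"ax":0,"ay":0,"az":0,"fingers":12},
    {"x":-1.5,"y":-28,"z":0,"ax":0,"ay":0,"az":0,"fingers":12},
    {"x":-1.5,"y":-28,"z":0,"ax":0,"ay":0,"az":0,"fingers":12},
    {"x":-1.5,"y":-28,"z":0,"ax":0,"ay":0,"az":0,"fingers":12},
    {"x":-1.5,"y":-28,"z":0,"ax":0,"ay":0,"az":0,"fingers":12},
    {"x":-1.5,"y":-28,"z":0,"ax":0,"ay":0,"az":0,"fingers":12}
  ],
  "force": 60
}}

```text
t: 18.8
eef_pos: [0.5151, -0.3334, 0.2978]
tool_rot: [-0.0, 0.157, 0.988, -0.0]
contact_force: [0.4, 0.4, -1.2]
gripper_width: 0.221
grasp_force: 58.6
```

>>> {"method": "jog_arm", "body": {
  "rows": [
    {"x":-1.5,"y":-28,"z":0,"ax":0,"ay":0,"az":0,"fingers":12},
    {"x":-1.5,"y":-28,"z":0,"ax":0,"ay":0,"az":0,"fingers":12},
    {"x":-1.5,"y":-18,"z":0,"ax":0,"ay":0,"az":0,"fingers":12},
    {"x":-1.5,"y":-9,"z":0,"ax":0,"ay":0,"az":0,"fingers":12},
    {"x":0,"y":0,"z":0,"ax":0,"ay":0,"az":0,"fingers":12},
    {"x":0,"y":0,"z":0,"ax":0,"ay":0,"az":0,"fingers":12},
    {"x":0,"y":0,"z":0,"ax":0,"ay":0,"az":0,"fingers":12},
    {"x":0,"y":0,"z":0,"ax":0,"ay":0,"az":0,"fingers":12}
  ],
  "force": 60
}}

```text
t: 19.6
eef_pos: [0.4968, -0.4112, 0.2983]
tool_rot: [0.0, 0.156, 0.988, 0.0]
contact_force: [0.4, 0.1, -1.8]
gripper_width: 0.221
grasp_force: 58.7
```

Run:
```python
from h import *
to((.4968,-.413,.153))
im=bot.read_camera("side");print("rim",proj(im,(.4968,-.413,.095)),"head",proj(im,(.4968,-.413,.145)))
A=cv2.resize(im["pixels"][230:380,240:360],(480,600));cv2.imwrite("pics/d.png",A[:,:,::-1])
```

```text
t 19.60 pos [ 0.4968 -0.4112  0.2983] F [ 0.4  0.1 -1.8] w 18.9 g 58.7 tilt [ 0.     0.001 -1.   ] yaw_y 72.1
[ 0.4968 -0.413   0.153 ] shift mm [ -0.5  -1.8 145.3]
rim (np.float64(296.6323093192881), np.float64(321.8476121703659)) head (np.float64(296.8294406708196), np.float64(304.8372165637402))
```

View pics/d.png

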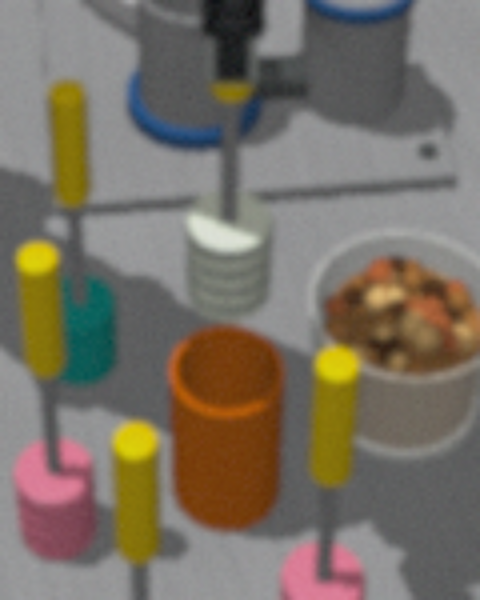

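The brush is upright directly above the open orange jar, whose rim centre is at crop (226,372). Bristle bottom x is 229, so the alignment is good.

>>> {"method": "jog_arm", "body": {
  "rows": [
    {"x":0,"y":-2.5,"z":6,"ax":0,"ay":0,"az":0,"fingers":12},
    {"x":0,"y":0,"z":10,"ax":0,"ay":0,"az":0,"fingers":12},
    {"x":0,"y":0,"z":10,"ax":0,"ay":0,"az":0,"fingers":12},
    {"x":0,"y":0,"z":10,"ax":0,"ay":0,"az":0,"fingers":12},
    {"x":0,"y":0,"z":10,"ax":0,"ay":0,"az":0,"fingers":12},
    {"x":0,"y":0,"z":10,"ax":0,"ay":0,"az":0,"fingers":12},
    {"x":0,"y":0,"z":6,"ax":0,"ay":0,"az":0,"fingers":12},
    {"x":0,"y":0,"z":3,"ax":0,"ay":0,"az":0,"fingers":12}
  ],
  "force": 60
}}

```text
t: 20.45
eef_pos: [0.4952, -0.4146, 0.2323]
tool_rot: [-0.001, 0.157, 0.988, 0.0]
contact_force: [0.0, 0.5, -1.1]
gripper_width: 0.212
grasp_force: 58.7
```

Run:
```python
from h import *
st()
im=bot.read_camera("side")
A=cv2.resize(im["pixels"][290:370,260:340],(600,600),interpolation=cv2.INTER_CUBIC);cv2.imwrite("pics/e.png",A[:,:,::-1])
```

```text
t 20.45 pos [ 0.4952 -0.4146  0.2323] F [ 0.   0.5 -1.1] w 18.1 g 58.7 tilt [-0.001  0.001 -1.   ] yaw_y 72.0
```

View pics/e.png

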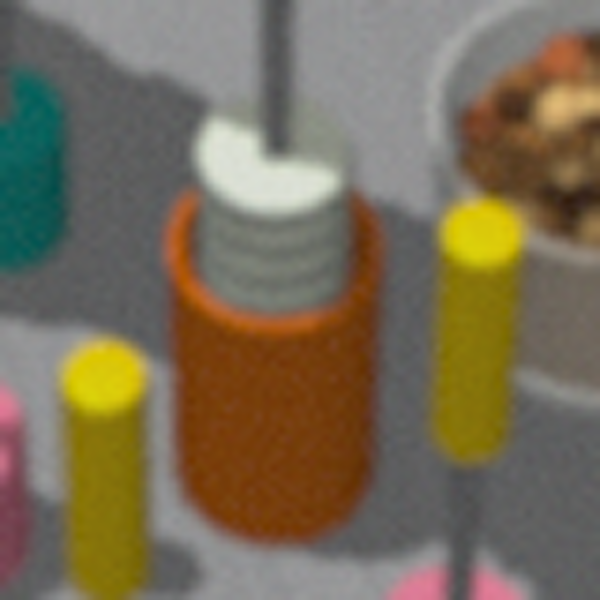

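The bristle head is entering the jar centred, with no side force.

>>> {"method": "jog_arm", "body": {
  "rows": [
    {"x":0,"y":0,"z":8,"ax":0,"ay":0,"az":0,"fingers":12},
    {"x":0,"y":0,"z":12,"ax":0,"ay":0,"az":0,"fingers":12},
    {"x":0,"y":0,"z":12,"ax":0,"ay":0,"az":0,"fingers":12},
    {"x":0,"y":0,"z":12,"ax":0,"ay":0,"az":0,"fingers":12},
    {"x":0,"y":0,"z":12,"ax":0,"ay":0,"az":0,"fingers":12},
    {"x":0,"y":0,"z":10,"ax":0,"ay":0,"az":0,"fingers":12},
    {"x":0,"y":0,"z":6,"ax":0,"ay":0,"az":0,"fingers":12},
    {"x":0,"y":0,"z":2,"ax":0,"ay":0,"az":0,"fingers":12}
  ],
  "force": 60
}}

```text
t: 21.3
eef_pos: [0.4951, -0.4145, 0.1583]
tool_rot: [-0.001, 0.157, 0.988, 0.0]
contact_force: [-0.1, 0.2, -2.2]
gripper_width: 0.214
grasp_force: 58.7
```

>>> {"method": "jog_arm", "body": {
  "rows": [
    {"x":0,"y":0,"z":1,"ax":0,"ay":0,"az":0,"fingers":12},
    {"x":0,"y":0,"z":1,"ax":0,"ay":0,"az":0,"fingers":12},
    {"x":0,"y":0,"z":0,"ax":0,"ay":0,"az":0,"fingers":12},
    {"x":0,"y":0,"z":0,"ax":0,"ay":0,"az":0,"fingers":12},
    {"x":0,"y":0,"z":0,"ax":0,"ay":0,"az":0,"fingers":12},
    {"x":0,"y":0,"z":0,"ax":0,"ay":0,"az":0,"fingers":12},
    {"x":0,"y":0,"z":0,"ax":0,"ay":0,"az":0,"fingers":12},
    {"x":0,"y":0,"z":0,"ax":0,"ay":0,"az":0,"fingers":12}
  ],
  "force": 60
}}

```text
t: 22.1
eef_pos: [0.4954, -0.4147, 0.1573]
tool_rot: [0.0, 0.157, 0.988, 0.0]
contact_force: [0.3, -0.2, -1.2]
gripper_width: 0.218
grasp_force: 58.7
```

>>> {"method": "jog_arm", "body": {
  "rows": [
    {"x":0,"y":0,"z":1,"ax":0,"ay":0,"az":0,"fingers":12},
    {"x":0,"y":0,"z":1,"ax":0,"ay":0,"az":0,"fingers":12},
    {"x":0,"y":0,"z":1,"ax":0,"ay":0,"az":0,"fingers":12},
    {"x":0,"y":0,"z":0,"ax":0,"ay":0,"az":0,"fingers":12},
    {"x":0,"y":0,"z":0,"ax":0,"ay":0,"az":0,"fingers":12},
    {"x":0,"y":0,"z":0,"ax":0,"ay":0,"az":0,"fingers":12},
    {"x":0,"y":0,"z":0,"ax":0,"ay":0,"az":0,"fingers":12},
    {"x":0,"y":0,"z":0,"ax":0,"ay":0,"az":0,"fingers":12}
  ],
  "force": 60
}}

```text
t: 22.9
eef_pos: [0.4954, -0.4148, 0.1543]
tool_rot: [0.0, 0.157, 0.988, -0.0]
contact_force: [0.1, -0.0, -1.7]
gripper_width: 0.216
grasp_force: 58.7
```

>>> {"method": "jog_arm", "body": {
  "rows": [
    {"x":0,"y":0,"z":0.7,"ax":0,"ay":0,"az":0,"fingers":12},
    {"x":0,"y":0,"z":0,"ax":0,"ay":0,"az":0,"fingers":12},
    {"x":0,"y":0,"z":0.7,"ax":0,"ay":0,"az":0,"fingers":12},
    {"x":0,"y":0,"z":0,"ax":0,"ay":0,"az":0,"fingers":12},
    {"x":0,"y":0,"z":0.6,"ax":0,"ay":0,"az":0,"fingers":12},
    {"x":0,"y":0,"z":0,"ax":0,"ay":0,"az":0,"fingers":12},
    {"x":0,"y":0,"z":0,"ax":0,"ay":0,"az":0,"fingers":12},
    {"x":0,"y":0,"z":0,"ax":0,"ay":0,"az":0,"fingers":12}
  ],
  "force": 60
}}

```text
t: 23.7
eef_pos: [0.4958, -0.415, 0.1531]
tool_rot: [0.001, 0.157, 0.988, -0.0]
contact_force: [-1.1, 0.6, 6.3]
gripper_width: 0.219
grasp_force: 59.4
```

The brush is on the jar floor, reading 6 N upward at the same height as the original grasp. I'm releasing it gently and rising.

>>> {"method": "jog_arm", "body": {
  "rows": [
    {"x":0,"y":0,"z":0,"ax":0,"ay":0,"az":0,"fingers":19},
    {"x":0,"y":0,"z":0,"ax":0,"ay":0,"az":0,"fingers":22},
    {"x":0,"y":0,"z":0,"ax":0,"ay":0,"az":0,"fingers":25},
    {"x":0,"y":0,"z":0,"ax":0,"ay":0,"az":0,"fingers":30},
    {"x":0,"y":0,"z":0,"ax":0,"ay":0,"az":0,"fingers":38},
    {"x":0,"y":0,"z":0,"ax":0,"ay":0,"az":0,"fingers":45},
    {"x":0,"y":0,"z":0,"ax":0,"ay":0,"az":0,"fingers":45},
    {"x":0,"y":0,"z":0,"ax":0,"ay":0,"az":0,"fingers":45}
  ],
  "force": 20
}}

```text
t: 24.5
eef_pos: [0.4954, -0.4148, 0.1522]
tool_rot: [-0.0, 0.157, 0.988, 0.0]
contact_force: [-0.2, 0.8, -0.4]
gripper_width: 0.528
grasp_force: 0.0
```

>>> {"method": "jog_arm", "body": {
  "rows": [
    {"x":0,"y":0,"z":-5,"ax":0,"ay":0,"az":0,"fingers":45},
    {"x":0,"y":0,"z":-10,"ax":0,"ay":0,"az":0,"fingers":45},
    {"x":0,"y":0,"z":-15,"ax":0,"ay":0,"az":0,"fingers":45},
    {"x":0,"y":0,"z":-20,"ax":0,"ay":0,"az":0,"fingers":45},
    {"x":0,"y":0,"z":-25,"ax":0,"ay":0,"az":0,"fingers":45},
    {"x":0,"y":0,"z":-25,"ax":0,"ay":0,"az":0,"fingers":45},
    {"x":0,"y":0,"z":-10,"ax":0,"ay":0,"az":0,"fingers":45},
    {"x":0,"y":0,"z":0,"ax":0,"ay":0,"az":0,"fingers":45}
  ],
  "force": 20
}}

```text
t: 25.3
eef_pos: [0.4961, -0.4156, 0.2647]
tool_rot: [0.002, 0.157, 0.988, -0.001]
contact_force: [-0.4, 0.8, -0.0]
gripper_width: 0.529
grasp_force: 0.0
```

Run:
```python
from h import *
to((.5778,-.0245,.26),(.5778,-.0245,.086))
im=bot.read_camera("side")
A=cv2.resize(im["pixels"][200:380,220:360],(466,600),interpolation=cv2.INTER_CUBIC);cv2.imwrite("pics/f.png",A[:,:,::-1])
```

```text
t 25.30 pos [ 0.4961 -0.4156  0.2647] F [-0.4  0.8 -0. ] w 45.2 g 0.0 tilt [ 0.004 -0.002 -1.   ] yaw_y 72.0
[ 0.5778 -0.0245  0.26  ] shift mm [ 43.5 397.1   4.2]
[ 0.5778 -0.0245  0.086 ] shift mm [  0.7   0.2 174. ]
```

View pics/f.png

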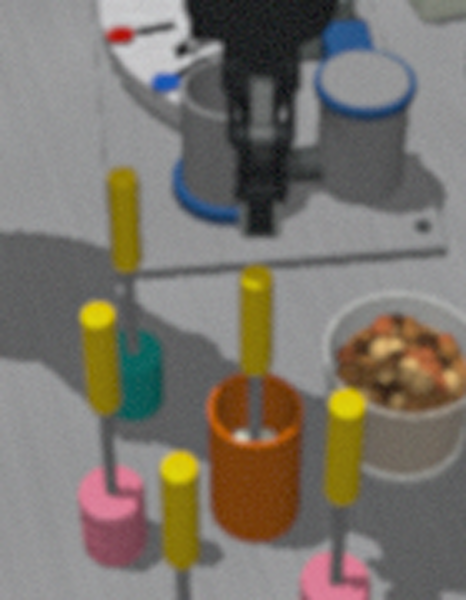

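The brush stands upright in the orange jar at crop (256,270–440), released, and the fingers are clear above it. Now I'm going back to the lever.

>>> {"method": "jog_arm", "body": {
  "rows": [
    {"x":2,"y":20,"z":0,"ax":0,"ay":0,"az":0,"fingers":45},
    {"x":4,"y":40,"z":0,"ax":0,"ay":0,"az":0,"fingers":45},
    {"x":5,"y":45,"z":0,"ax":0,"ay":0,"az":0,"fingers":45},
    {"x":5,"y":45,"z":0,"ax":0,"ay":0,"az":0,"fingers":45},
    {"x":5,"y":45,"z":0,"ax":0,"ay":0,"az":0,"fingers":45},
    {"x":5,"y":45,"z":0,"ax":0,"ay":0,"az":0,"fingers":45},
    {"x":5,"y":45,"z":0,"ax":0,"ay":0,"az":0,"fingers":45},
    {"x":5,"y":45,"z":0,"ax":0,"ay":0,"az":0,"fingers":45}
  ],
  "force": 40
}}

```text
t: 26.15
eef_pos: [0.5626, -0.0878, 0.2608]
tool_rot: [-0.001, 0.157, 0.988, -0.0]
contact_force: [0.0, -0.1, -0.8]
gripper_width: 0.523
grasp_force: 0.0
```

>>> {"method": "jog_arm", "body": {
  "rows": [
    {"x":4,"y":40,"z":0,"ax":0,"ay":0,"az":0,"fingers":45},
    {"x":3,"y":27,"z":0,"ax":0,"ay":0,"az":0,"fingers":45},
    {"x":0,"y":0,"z":15,"ax":0,"ay":0,"az":0,"fingers":45},
    {"x":0,"y":0,"z":30,"ax":0,"ay":0,"az":0,"fingers":45},
    {"x":0,"y":0,"z":35,"ax":0,"ay":0,"az":0,"fingers":45},
    {"x":0,"y":0,"z":20,"ax":0,"ay":0,"az":0,"fingers":45},
    {"x":0,"y":0,"z":0,"ax":0,"ay":0,"az":0,"fingers":45},
    {"x":0,"y":0,"z":0,"ax":0,"ay":0,"az":0,"fingers":45}
  ],
  "force": 40
}}

```text
t: 26.95
eef_pos: [0.577, -0.0241, 0.1617]
tool_rot: [-0.001, 0.157, 0.988, -0.0]
contact_force: [-0.4, -0.9, 0.3]
gripper_width: 0.522
grasp_force: 0.0
```

Run:
```python
from h import *
to((.5778,-.0245,.086))
```

```text
t 26.95 pos [ 0.577  -0.0241  0.1617] F [-0.4 -0.9  0.3] w 44.6 g 0.0 tilt [-0.002 -0.    -1.   ] yaw_y 72.0
[ 0.5778 -0.0245  0.086 ] shift mm [-1.1 -0.1 75.7]
```

>>> {"method": "jog_arm", "body": {
  "rows": [
    {"x":-1,"y":0,"z":20,"ax":0,"ay":0,"az":0,"fingers":45},
    {"x":0,"y":0,"z":27,"ax":0,"ay":0,"az":0,"fingers":45},
    {"x":0,"y":0,"z":18,"ax":0,"ay":0,"az":0,"fingers":45},
    {"x":0,"y":0,"z":10,"ax":0,"ay":0,"az":0,"fingers":45},
    {"x":0,"y":0,"z":0,"ax":0,"ay":0,"az":0,"fingers":45},
    {"x":0,"y":0,"z":0,"ax":0,"ay":0,"az":0,"fingers":10},
    {"x":0,"y":0,"z":0,"ax":0,"ay":0,"az":0,"fingers":10},
    {"x":0,"y":0,"z":0,"ax":0,"ay":0,"az":0,"fingers":10}
  ],
  "force": 40
}}

```text
t: 27.75
eef_pos: [0.5796, -0.024, 0.0887]
tool_rot: [0.001, 0.157, 0.988, 0.001]
contact_force: [-0.5, 1.4, 4.7]
gripper_width: 0.197
grasp_force: 38.9
```

>>> {"method": "jog_arm", "body": {
  "rows": [
    {"x":10,"y":11,"z":0,"ax":0,"ay":0,"az":0,"fingers":10},
    {"x":8.5,"y":12,"z":0,"ax":0,"ay":0,"az":0,"fingers":10},
    {"x":7,"y":13,"z":0,"ax":0,"ay":0,"az":0,"fingers":10},
    {"x":5.5,"y":13.5,"z":0,"ax":0,"ay":0,"az":0,"fingers":10},
    {"x":4,"y":14,"z":0,"ax":0,"ay":0,"az":0,"fingers":10},
    {"x":2.5,"y":14.5,"z":0,"ax":0,"ay":0,"az":0,"fingers":10},
    {"x":1,"y":14.5,"z":0,"ax":0,"ay":0,"az":0,"fingers":10},
    {"x":-1,"y":14.5,"z":0,"ax":0,"ay":0,"az":0,"fingers":10}
  ],
  "force": 40
}}

```text
t: 28.55
eef_pos: [0.575, 0.0895, 0.0881]
tool_rot: [-0.001, 0.157, 0.988, 0.0]
contact_force: [-5.8, 1.6, 6.2]
gripper_width: 0.197
grasp_force: 40.5
```

>>> {"method": "jog_arm", "body": {
  "rows": [
    {"x":0,"y":0,"z":0,"ax":0,"ay":0,"az":0,"fingers":10},
    {"x":0,"y":0,"z":0,"ax":0,"ay":0,"az":0,"fingers":10},
    {"x":0,"y":0,"z":0,"ax":0,"ay":0,"az":0,"fingers":10},
    {"x":0,"y":0,"z":0,"ax":0,"ay":0,"az":0,"fingers":10},
    {"x":0,"y":0,"z":0,"ax":0,"ay":0,"az":0,"fingers":10},
    {"x":0,"y":0,"z":0,"ax":0,"ay":0,"az":0,"fingers":10},
    {"x":0,"y":0,"z":0,"ax":0,"ay":0,"az":0,"fingers":10},
    {"x":0,"y":0,"z":0,"ax":0,"ay":0,"az":0,"fingers":10}
  ],
  "force": 40
}}

```text
t: 29.35
eef_pos: [0.575, 0.0902, 0.0881]
tool_rot: [-0.001, 0.156, 0.988, 0.0]
contact_force: [-4.7, 2.8, 7.3]
gripper_width: 0.199
grasp_force: 40.6
```

Run:
```python
from h import *
to((.575,.0889,.086));p=bot.get_obs()["eef_pos"];print("lever",np.arctan2(p[1]-.0353,p[0]-.6934)%6.2832-2.2667,np.hypot(p[0]-.6934,p[1]-.0353))
```

```text
t 29.35 pos [0.575  0.0902 0.0881] F [-4.7  2.8  7.3] w 17.0 g 40.6 tilt [-0.001  0.001 -1.   ] yaw_y 72.1
[0.575  0.0889 0.086 ] shift mm [-0.4 -1.3  2.1]
lever 0.44063344662300397 0.1305521774709253
```

Now in green's notch. I'm releasing the lever, rising, moving off so the cameras have a clear view, and checking numerically.

>>> {"method": "jog_arm", "body": {
  "rows": [
    {"x":0,"y":0,"z":0,"ax":0,"ay":0,"az":0,"fingers":45},
    {"x":0,"y":0,"z":0,"ax":0,"ay":0,"az":0,"fingers":45},
    {"x":0,"y":0,"z":0,"ax":0,"ay":0,"az":0,"fingers":45},
    {"x":0,"y":0,"z":-20,"ax":0,"ay":0,"az":0,"fingers":45},
    {"x":0,"y":0,"z":-40,"ax":0,"ay":0,"az":0,"fingers":45},
    {"x":0,"y":0,"z":-40,"ax":0,"ay":0,"az":0,"fingers":45},
    {"x":0,"y":0,"z":-40,"ax":0,"ay":0,"az":0,"fingers":45},
    {"x":0,"y":0,"z":-20,"ax":0,"ay":0,"az":0,"fingers":45}
  ],
  "force": 40
}}

```text
t: 30.15
eef_pos: [0.5774, 0.0889, 0.2511]
tool_rot: [0.002, 0.157, 0.988, 0.001]
contact_force: [0.0, 0.4, -0.2]
gripper_width: 0.53
grasp_force: 0.0
```

>>> {"method": "jog_arm", "body": {
  "rows": [
    {"x":10,"y":15,"z":0,"ax":0,"ay":0,"az":0,"fingers":45},
    {"x":20,"y":30,"z":0,"ax":0,"ay":0,"az":0,"fingers":45},
    {"x":20,"y":35,"z":0,"ax":0,"ay":0,"az":0,"fingers":45},
    {"x":20,"y":35,"z":0,"ax":0,"ay":0,"az":0,"fingers":45},
    {"x":20,"y":35,"z":0,"ax":0,"ay":0,"az":0,"fingers":45},
    {"x":20,"y":35,"z":0,"ax":0,"ay":0,"az":0,"fingers":45},
    {"x":10,"y":20,"z":0,"ax":0,"ay":0,"az":0,"fingers":45},
    {"x":0,"y":0,"z":0,"ax":0,"ay":0,"az":0,"fingers":45}
  ],
  "force": 40
}}

```text
t: 30.95
eef_pos: [0.5234, 0.3259, 0.2468]
tool_rot: [-0.001, 0.154, 0.988, 0.001]
contact_force: [-0.3, -0.1, -0.5]
gripper_width: 0.527
grasp_force: 0.0
```

Run:
```python
from h import *
st();S=bot.read_camera("side");T=bot.read_camera("top")
P=np.r_[.6934+.13*np.cos(2.7167),.0353+.13*np.sin(2.7167),.127]
for nm,col,w,r in[("cap","orange",P,9),("handle","yellow",(.497,-.414,.18),9)]:
    ps,pt=proj(S,w),proj(T,w);a=blob(S,*COL[col],ps,r);b=blob(T,*COL[col],pt,r)
    print(nm,np.round(w,3),a[:2],b[:2],tri(S,a[0],T,b[0]) if a[1] and b[1] else "")
print("jar",blob(S,*COL["orange"],(297,337),12))
S0,T0=load("side"),load("top")
for n,c0,c1 in(("S",S0,S),("T",T0,T)):
    d=cv2.absdiff(c0["pixels"],c1["pixels"]).max(2)
    for nm,w,h in(("tub_a",(.6,-.39,.04),22),("tub_b",(.59,.32,.04),20),("beaker",(.47,.36,.04),14),("sample",(.71,.115,.06),8)):
        u,v=map(int,proj(c0,w));print(n,nm,(u,v),d[max(0,v-h):v+h,max(0,u-h):u+h].mean().round(1))
```

```text
t 30.95 pos [0.5234 0.3259 0.2468] F [-0.3 -0.1 -0.5] w 45.0 g 0.0 tilt [-0.001  0.002 -1.   ] yaw_y 72.3
cap [0.575 0.089 0.127] (array([266.4 , 171.96]), np.int32(25)) (array([220.76, 208.4 ]), np.int32(25)) (array([0.57464503, 0.08853376, 0.12801577]), np.float64(0.0011939163873588426))
handle [ 0.497 -0.414  0.18 ] (array([296.48120301, 294.93609023]), np.int32(266)) (array([422.8  , 230.075]), np.int32(40)) (array([ 0.4951857 , -0.42140292,  0.18262069]), np.float64(0.004290796540889558))
jar (array([296.10654936, 337.6568915 ]), np.int32(1023), array([282, 312,  28,  50], dtype=int32))
S tub_a (338, 319) 3.6
S tub_b (252, 158) 10.4
S beaker (214, 158) 3.2
S sample (307, 179) 5.8
T tub_a (394, 201) 6.7
T tub_b (141, 210) 18.1
T beaker (125, 253) 12.6
T sample (213, 165) 6.9
```

```bash
python3 -c "
from station import bot
print(bot.hand_in())"
```

```text
the job is handed in; nothing more can be done
None
```

I handed the job in at about 31 s. The lever went to blue, the pot got two strokes to the bottom, the brush was set down upright in its orange jar, and the lever was then thrown to green; the verdict wasn't shown.

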